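# Empty the weighing scoop into the grinding jar

### The job

Lift the metal weighing scoop off the balance by its slanted blue grip and tip all six white ceramic grinding pieces into the open steel jar, without touching the pieces with the fingers. Then set the empty scoop down upright in the middle of the round green mat, without dropping it. Leave the jar standing and the bottle, the dish and the timer where they are.

Things in the scene. Friction and masses are not known exactly. Their poses are not given: they have to be found in the camera images.
- scoop: Open aluminium weighing scoop, 0.14 kg empty; on the balance pan at the start. Origin: centre of its flat underside; +x is the pouring direction, z up. Body 83 (x) x 60 (y) x 42 mm high, walls and floor 3 mm. No front wall: from x = 40 mm a lip with low side rails rises at 35 deg to its edge. From the back wall a flat blue grip leans backward (-x) and up.
- scoop_grip (a point): Point to pinch on the blue grip, at (-68, 0, 72) mm in the scoop's frame, same axes. The grip is a bar 14 mm thick (along y), 24 mm wide, 64 mm long; it runs from (-40, 0, 38) to (-81, 0, 87) mm, leaning back 40 deg from vertical (direction -0.643, 0, 0.766). This point is 44 mm up from its root; close the fingers along the scoop's y.
- scoop_lip (a point): Middle of the scoop's pouring edge, at (78, 0, 27) mm in the scoop's frame.
- pebble_1: White ceramic grinding piece, a solid cylinder 22 mm in diameter and 22 mm long, 20 g; origin at its centre, z along its axis. At the start it stands in the scoop.
- pebble_2: White ceramic grinding piece, a solid cylinder 22 mm in diameter and 22 mm long, 20 g; origin at its centre, z along its axis. At the start it stands in the scoop.
- pebble_3: White ceramic grinding piece, a solid cylinder 22 mm in diameter and 22 mm long, 20 g; origin at its centre, z along its axis. At the start it stands in the scoop.
- pebble_4: White ceramic grinding piece, a solid cylinder 22 mm in diameter and 22 mm long, 20 g; origin at its centre, z along its axis. At the start it stands in the scoop.
- pebble_5: White ceramic grinding piece, a solid cylinder 22 mm in diameter and 22 mm long, 20 g; origin at its centre, z along its axis. At the start it stands in the scoop.
- pebble_6: White ceramic grinding piece, a solid cylinder 22 mm in diameter and 22 mm long, 20 g; origin at its centre, z along its axis. At the start it stands in the scoop.
- jar: Open round steel grinding jar, loose, 1.2 kg: outside diameter 126 mm, height 75 mm, inside diameter 116 mm, inner floor 6 mm up. Origin: centre of the underside; z up. Stands on the right-hand counter.
- balance: White portable balance, fixed, 160 (x) x 130 (y) mm, housing top 34 mm high; origin: centre of the underside, display towards -x.
- pan (a point): Centre of the top of the balance's round steel pan (diameter 110 mm), 45 mm above the counter.
- mat: Round green mat, fixed on the left-hand counter to the right of the balance, diameter 150 mm, 3 mm thick; origin: centre of the underside.
- amber_bottle: Amber stain bottle with white cap, 42 mm in diameter, 77 mm high, behind the jar; a bystander. Origin: centre of the underside.
- red_dish: Closed petri dish with red filling, 90 mm in diameter, 15 mm high, behind the jar, to its left; a bystander. Origin: centre of the underside.
- timer_box: Small cream timer, 62 x 68 x 22 mm, behind the balance; a bystander. Origin: centre of the underside.
Things that resemble listed ones, but are neither listed nor needed, are in the scene too. Leave any purple look-alike of the jar alone.

How it is judged:
On the way, in this order (a step that is already met when the one before it is completed fails the run):
1. the scoop is tipped (its floor more than 30 degrees from level) near the jar (angle between scoop's own z axis and vertical above 0.52 rad and horizontal distance between scoop_lip and jar below 0.12 m), for 0.1 s.
2. all six pieces are in the jar (horizontal distance between each of pebble_1, pebble_2, pebble_3, pebble_4, pebble_5, pebble_6 and jar below 0.06 m and height (world z) of each of pebble_1, pebble_2, pebble_3, pebble_4, pebble_5, pebble_6 below 0.075 m), for 0.2 s.
At the end, for the whole second after the job is handed in: All six pieces lie in the jar (centres within 60 mm of its axis and below its rim), the jar stands upright, and the scoop stands released and still, upright (within 0.12 rad) on the mat, its origin within 40 mm of the mat's centre (all of step 2 and angle between jar's own z axis and vertical below 0.1 rad and angle between scoop's own z axis and vertical below 0.12 rad and horizontal distance between scoop and mat below 0.04 m and height (world z) of scoop below 0.012 m and linear speed of scoop below 0.03 m/s); the robot touches nothing.
It fails at once if a finger touches a grinding piece (contact force between the fingers and pebble_1 above 0.5 N or contact force between the fingers and pebble_2 above 0.5 N or contact force between the fingers and pebble_3 above 0.5 N or contact force between the fingers and pebble_4 above 0.5 N or contact force between the fingers and pebble_5 above 0.5 N or contact force between the fingers and pebble_6 above 0.5 N).
It fails at once if the scoop is dropped (falls faster than 0.6 m/s while not held) (linear speed of scoop above 0.6 m/s and contact force between the fingers and scoop below 0.1 N).
It fails at once if the jar is tipped by more than 0.5 rad (angle between jar's own z axis and vertical above 0.5 rad).
It fails at once if the bottle, the dish or the timer is moved by more than 40 mm (distance of any of amber_bottle, red_dish, timer_box from where it was at the start of the episode above 0.04 m).
It also fails if it takes over 70 s, if anything falls off the work surface, if the arm or the gripper's body presses on something with over 40 N, if the wrist force passes 120 N, or if a joint passes its speed limit or range.

### The arm

A 6-joint arm with a two-finger parallel gripper is mounted at the origin on a cart in front of the work surface, level with it; the furniture and walls round the work are solid. World frame = base frame: x ahead of the robot, y to its left, z up, the work surface at z = 0. Lengths are in m, angles in rad, forces in N, time in s.
With the tool pointing down it reaches from about 0.375 to 0.975 m from the base axis. Payload 3.8 kg.
Tool frame: the origin (TCP) lies midway between the tips of the shut fingers; the grasp point (between the pads) lies 19 mm behind it; z points along the fingers, y is the line along which they close (so a half turn about z gives the same grasp; the last joint's range is limited). The gripper opens to 88 mm and grips with 3 to 60 N. Pads are 18 mm wide; open, the fingers measure 123 mm over their backs; the gripper's body (75 mm by 187 mm) begins 45 mm behind the grasp point.
Start: joints at [1.16, 0.264, 1.604, -0, 1.274, -0.037], TCP at [0.246, 0.628, 0.239] pointing down, gripper open.
Joint ranges: [-2.63, 2.63], [-0.94, 2.18], [0.31, 2.57], [-1.31, 4.45], [0, 2.66], [-2.55, 2.55]. Speed limits (rad/s): [2.57, 2.57, 3.14, 3.14, 3.14, 3.14].

### API

Orientations are given as a rotation vector (axis times angle).
In Python, from cell import manip, inverse_kinematics, cams, order gives the robot as it stands. Calls block until the motion is done:
- manip.move_pose(position, orientation): joint-space move of the TCP to a pose.
- manip.move_linear(position, rate=0.15, rot=None): straight line of the TCP; rot=None keeps the orientation; rate is the mean speed in m/s.
- manip.set_joints(angles): joint-space move.
- manip.set_gripper(opening, force=None): finger opening in m; force is the grip in N (None keeps the last); returns when the fingers have stopped.
- manip.dwell(seconds).
- inverse_kinematics(position, orientation): joint angles nearest the present ones, or None.
- manip.state(): the state.
- cams.capture(name): name is "side" or "top"; returns a dict with "image" (400x640x3 uint8, blue, green, red), "z_map" (400x640 float32, m along the optical axis (not along the pixel's ray), 0 where there is no reading), "intrinsics" (3x3 intrinsics, pixels), "k1" (the pictures are not rectified: a ray, as slopes to the right and down, at radius r is drawn at 1 + k1 r^2 times it, then the intrinsics apply), "position" and "orientation" of the camera in the world. Camera axes: x right, y down, z forward; pixel columns grow to the right and rows downward; lengths in m; the calibration is good to about 2 mm. A picture is of the moment at which its call begins.
A pose or a line that the arm cannot do raises manip.IKError and nothing moves.
- order.close_job(): hands the job in; it is judged then, once.
The state is a dict: "clock": time; "joint_pos": joint angles; "joint_velocities": joint speeds; "tau": joint torques, N m; "tool_pos": TCP position; "tcp_rot": TCP orientation; "contact_force": force on the tool from outside, world axes, zero at the start; "moment": the same for the moment, N m; "gripper_width": finger opening in m; "grasp_force": force on a finger pad.
Only numpy, scipy, OpenCV 4.12 (cv2) and the standard library are available. Lean on these libraries where they do the work, as an engineer would, in place of code of your own. Each camera call takes 0.05 s, during which the arm holds its last target. There are 200 camera calls.

## Working session

There is one attempt and no reset: what is moved stays moved. The work goes in short steps, each a Python script; the robot and the scene stay as the last script left them, time stands still between calls to the robot, and variables do not carry over. Pictures are saved under pics/ and viewed, at most 10 in all, crops included, and the job is handed in when it is done.

```bash
ls; mkdir -p pics; cat > h.py <<'E'
import numpy as np, cv2, pickle
from scipy.spatial.transform import Rotation as R
def rot(o):
    o=np.array(o,float)
    return o if o.shape==(3,3) else (R.from_rotvec(o).as_matrix() if o.size==3 else R.from_quat(o).as_matrix())
def ray(c,u,v):
    K=np.array(c["intrinsics"]);k=c["k1"]
    d=np.array([(u-K[0,2])/K[0,0],(v-K[1,2])/K[1,1]]);s=d.copy()
    for _ in range(30): s=d/(1+k*(s@s))
    return rot(c["orientation"])@np.array([s[0],s[1],1])
def onz(c,u,v,z):
    r=ray(c,u,v);p=np.array(c["position"]);return p+r*(z-p[2])/r[2]
def dep(c,u,v,w=1):
    q=c["z_map"][v-w:v+w+1,u-w:u+w+1];q=q[q>0]
    return np.array(c["position"])+ray(c,u,v)*np.median(q)
def tri(c1,a,c2,b):
    r1=ray(c1,*a);r2=ray(c2,*b);p1=np.array(c1["position"]);p2=np.array(c2["position"])
    s=np.linalg.lstsq(np.c_[r1,-r2],p2-p1,rcond=None)[0]
    A=p1+r1*s[0];B=p2+r2*s[1];return (A+B)/2,np.linalg.norm(A-B)
E
python3 - <<'E'
from cell import *
import cv2,pickle
for n in("side","top"):
    c=cams.capture(n);pickle.dump(c,open(n+"0.pkl","wb"));cv2.imwrite(f"pics/{n}0.png",c["image"])
    print(n,c["intrinsics"],c["k1"],c["position"],c["orientation"])
print(manip.state())
E
```

```text
pics
side [[440.97107473   0.         322.50194421]
 [  0.         440.97107473 194.93144882]
 [  0.           0.           1.        ]] -0.11380897101974626 [ 0.1426965  -1.25866387  1.66394699] [-2.45600951  0.48713686 -0.14008551]
top [[470.53020027   0.         321.0474972 ]
 [  0.         470.53020027 196.66860412]
 [  0.           0.           1.        ]] -0.061892709460704604 [-0.23564183 -0.38040255  1.65946529] [-2.166625    1.63937757 -0.41335348]
{'clock': 0.1, 'joint_pos': array([ 1.16011140e+00,  2.64712142e-01,  1.60523331e+00, -1.68580302e-05,
        1.27372467e+00, -3.68459049e-02]), 'joint_velocities': array([-0.00135761, -0.00069222, -0.00393582,  0.00027237,  0.0006177 ,
       -0.00036021]), 'tau': array([ 1.17433487e-03, -5.03617215e+01, -3.58070827e+01,  7.30007607e-02,
        2.34220410e-02, -4.57100657e-05]), 'tool_pos': array([0.24621741, 0.62779279, 0.23749162]), 'tcp_rot': array([-0.58372074, -3.08643269,  0.00318708]), 'contact_force': array([ 0.06539805, -0.35506368, -0.80126913]), 'moment': array([ 0.02360265,  0.00098403, -0.02696877]), 'grasp_force': 0.0, 'gripper_width': 0.08814453677402613}
```

View pics/side0.png

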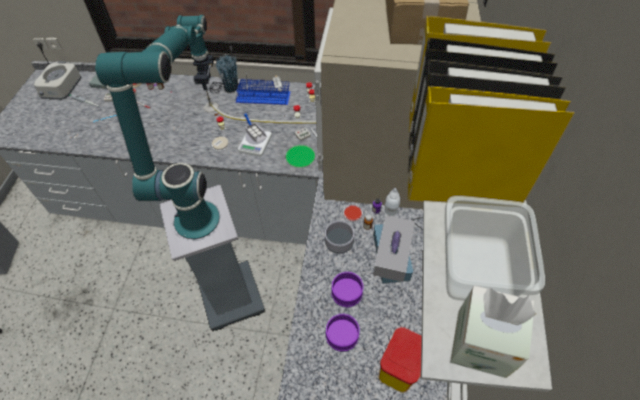

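View pics/top0.png

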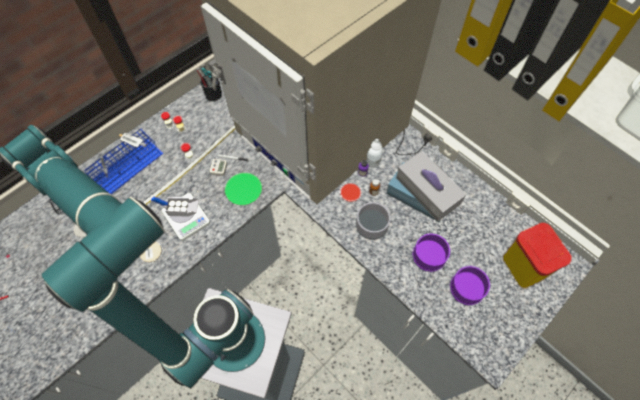

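The jar candidates are grey steel (side ~340,236; top ~373,221) and two purple look-alikes (side 347,289 and 342,332). The grey one fits. The scoop is on the balance (side ~255,135; top ~182,210), and the green mat is at side (300,156), top (243,189). I'll enlarge both regions next.

```bash
python3 - <<'E'
from h import *
s=pickle.load(open("side0.pkl","rb"));t=pickle.load(open("top0.pkl","rb"))
def crop(c,x,y,w,h,f): return cv2.resize(c["image"][y:y+h,x:x+w],None,fx=f,fy=f,interpolation=cv2.INTER_CUBIC)
a=np.vstack([crop(s,205,100,133,50+20,6)[:300] if 0 else crop(s,220,105,100,75,4),crop(t,140,175,100,75,4)])
b=np.vstack([crop(s,310,180,100,75,4),crop(t,325,160,100,75,4)])
cv2.imwrite("pics/c1.png",np.hstack([a,b]))
for n,c,pts in(("side",s,dict(mat=(300,156),jarfloor=(339,238),dish=(353,213),counterL=(180,125),counterR=(310,280),cab=(370,185))),("top",t,dict(mat=(243,189),jarfloor=(373,221),dish=(350,192),fridge_topcorner=(303,80),fridgelow=(312,196)))):
    for k,p in pts.items(): print(n,k,dep(c,*p).round(3))
E
```

```text
side mat [0.573 0.174 0.006]
side jarfloor [ 0.56  -0.353  0.022]
side dish [ 0.675 -0.248  0.008]
side counterL [0.047 0.654 0.   ]
side counterR [ 0.374 -0.482  0.002]
side cab [ 0.757 -0.232  0.155]
top mat [0.57  0.176 0.007]
top jarfloor [ 0.567 -0.361  0.019]
top dish [ 0.675 -0.243  0.005]
top fridge_topcorner [ 0.589 -0.097  0.704]
top fridgelow [ 0.592 -0.109  0.053]
```

View pics/c1.png

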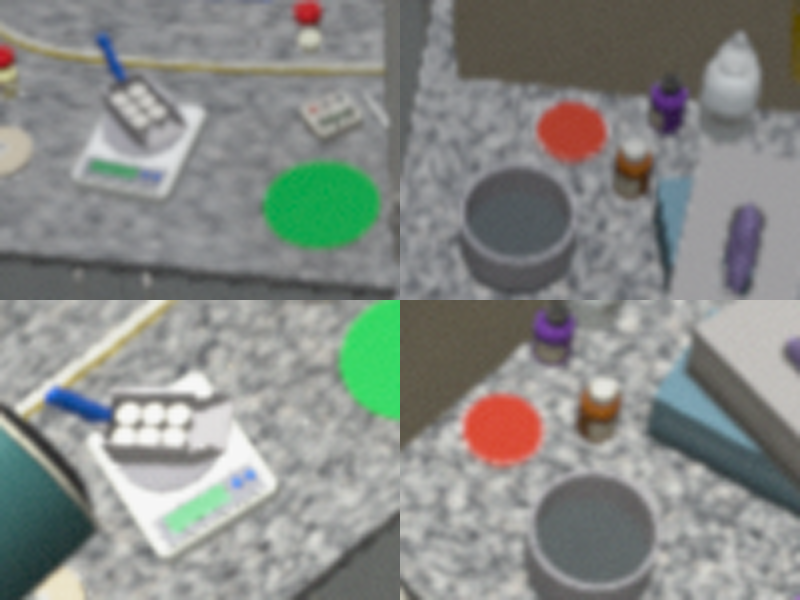

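The crop confirms the layout. Side: scoop with grip end at (245.5,115), and lip at lower right ~(263,139). Top: grip end (152.5,199), lip ~(196,206). The grey steel jar, dish, bottle and mat are clear too. Next I'll fit the poses from both views.

```bash
cat > fit.py <<'E'
from h import *
from scipy.optimize import least_squares
s=pickle.load(open("side0.pkl","rb"));t=pickle.load(open("top0.pkl","rb"))
def proj(c,P):
    q=rot(c["orientation"]).T@(np.asarray(P)-c["position"]);d=q[:2]/q[2];d=d*(1+c["k1"]*(d@d));K=c["intrinsics"]
    return np.array([K[0,0]*d[0]+K[0,2],K[1,1]*d[1]+K[1,2]])
S=lambda x,y:(220+x/4-.375,105+y/4-.375)
T=lambda x,y:(140+x/4-.375,175+(y-300)/4-.375)
if __name__=="__main__":
    for k,a,b in(("gripend",S(102,40),T(52,397)),("root",S(122,78),T(108,412)),("pebC",S(138,101),T(150,425)),):
        p,e=tri(s,a,t,b);print(k,p.round(4),round(e,4))
    # clouds
    for n,c in(("side",s),("top",t)):
        im=cv2.cvtColor(c["image"],cv2.COLOR_BGR2HSV)
        P=[]
        x0,x1,y0,y1=(225,285,105,160) if n=="side" else (145,215,185,250)
        for v in range(y0,y1):
            for u in range(x0,x1):
                if c["z_map"][v,u]>0: P.append(np.r_[np.array(c["position"])+ray(c,u,v)*c["z_map"][v,u],im[v,u],u,v])
        P=np.array(P)
        blue=(abs(P[:,3]-110)<12)&(P[:,4]>150)&(P[:,2]>.06)&(P[:,2]<.2)
        B=P[blue,:3];print(n,"blue",len(B),B.mean(0).round(4), "uv",P[blue,6:].mean(0).round(1)); print(B[np.argsort(B[:,2])][[0,len(B)//2,-1]].round(3))
        w=(P[:,4]<40)&(P[:,5]>190)&(P[:,2]>.058)&(P[:,2]<.085);W=P[w,:3];print("pebs",w.sum(),W.mean(0).round(4),"uv",P[w,6:].mean(0).round(1))
    # mat, jar, fridge
    for n,c in(("side",s),("top",t)):
        im=cv2.cvtColor(c["image"],cv2.COLOR_BGR2HSV)
        m=cv2.inRange(im,(50,150,80),(75,255,255));nn,l,st,ce=cv2.connectedComponentsWithStats(m);i=1+st[1:,4].argmax();print("mat",ce[i],onz(c,*ce[i],.003).round(4))
    # model scoop fit
    obs=[(s,S(102,37),(-81,0,87)),(t,T(48,395),(-81,0,87)),(s,S(138,101),(0,0,25)),(t,T(150,425),(0,0,25))]
    # fridge extents, z 0.2-0.6 cloud
    for n,c in(("side",s),("top",t)):
        Q=np.array([np.array(c["position"])+ray(c,u,v)*c["z_map"][v,u] for v in range(0,400,2) for u in range(0,640,2) if c["z_map"][v,u]>0])
        for zl,zh in((.03,.2),(.2,.6)):
            for ya in np.arange(-.9,.9,.1):
                q=Q[(Q[:,2]>zl)&(Q[:,2]<zh)&(Q[:,1]>ya)&(Q[:,1]<ya+.1)&(Q[:,0]>.3)]
                if len(q): print(n,zl,round(ya,1),"minx",q[:,0].min().round(3),len(q),end=" | ")
            print()
        for v,u in((0,0),): pass
E
python3 fit.py
```

```text
gripend [0.3817 0.4473 0.1254] 0.0014
root [0.3924 0.4043 0.0942] 0.0021
pebC [0.3993 0.3685 0.0796] 0.0036
side blue 18 [0.3852 0.4216 0.1161] uv [247.3 119.1]
[[0.391 0.422 0.093]
 [0.384 0.422 0.116]
 [0.38  0.431 0.145]]
pebs 22 [0.4008 0.3726 0.0696] uv [254.2 131. ]
top blue 51 [0.3833 0.4239 0.1166] uv [159.1 200.9]
[[0.395 0.413 0.093]
 [0.38  0.418 0.118]
 [0.379 0.435 0.141]]
pebs 214 [0.4079 0.3513 0.0698] uv [182.8 205.8]
mat [299.90517241 155.79956897] [0.5744 0.178  0.003 ]
mat [242.84859155 188.63967136] [0.5736 0.178  0.003 ]
side 0.03 -0.9 minx 0.37 90 | side 0.03 -0.8 minx 0.338 56 | side 0.03 -0.7 minx 0.373 240 | side 0.03 -0.6 minx 0.426 264 | side 0.03 -0.5 minx 0.514 185 | side 0.03 -0.4 minx 0.492 212 | side 0.03 -0.3 minx 0.531 263 | side 0.03 -0.2 minx 0.578 187 | side 0.03 -0.1 minx 0.575 3 | side 0.03 0.2 minx 0.319 29 | side 0.03 0.3 minx 0.304 108 | side 0.03 0.4 minx 0.377 33 | side 0.03 0.5 minx 0.599 24 | side 0.03 0.6 minx 0.395 150 | side 0.03 0.7 minx 0.347 274 | side 0.03 0.8 minx 0.325 301 | 
side 0.2 -0.6 minx 0.713 6 | side 0.2 -0.4 minx 0.861 
[... 557 characters left out ...]
3 0.2 minx 0.326 98 | top 0.03 0.3 minx 0.303 231 | top 0.03 0.4 minx 0.364 139 | top 0.03 0.5 minx 0.592 280 | top 0.03 0.6 minx 0.406 467 | top 0.03 0.7 minx 0.407 461 | top 0.03 0.8 minx 0.444 384 | 
top 0.2 -0.9 minx 0.799 525 | top 0.2 -0.8 minx 0.872 480 | top 0.2 -0.7 minx 0.93 449 | top 0.2 -0.6 minx 0.702 411 | top 0.2 -0.5 minx 1.04 581 | top 0.2 -0.4 minx 0.866 595 | top 0.2 -0.3 minx 0.692 689 | top 0.2 -0.2 minx 0.572 683 | top 0.2 -0.1 minx 0.568 455 | top 0.2 -0.0 minx 0.615 371 | top 0.2 0.1 minx 0.671 334 | top 0.2 0.2 minx 0.731 295 | top 0.2 0.3 minx 0.777 9 | top 0.2 0.5 minx 0.304 117 | top 0.2 0.6 minx 0.31 278 | top 0.2 0.7 minx 0.681 525 | top 0.2 0.8 minx 0.436 158 |
```

```bash
python3 - <<'E'
from fit import *
def crop(c,x,y,w,h,f): return cv2.resize(c["image"][y:y+h,x:x+w],None,fx=f,fy=f,interpolation=cv2.INTER_CUBIC)
cv2.imwrite("pics/c2.png",np.hstack([crop(s,235,108,40,50,10),crop(t,148,188,54,50,10)[:,:]][:2])[:, :800] if 0 else np.hstack([crop(s,237,108,40,60,9),crop(t,149,188,48,60,9)]))
for n,c,(x0,x1,y0,y1) in(("s",s,(318,362,215,255)),("t",t,(350,398,195,243))):
    Q=np.array([np.array(c["position"])+ray(c,u,v)*c["z_map"][v,u] for v in range(y0,y1) for u in range(x0,x1) if c["z_map"][v,u]>0])
    q=Q[(Q[:,2]>.066)&(Q[:,2]<.085)]
    f=least_squares(lambda p:np.hypot(q[:,0]-p[0],q[:,1]-p[1])-.0605,[.565,-.36],loss="soft_l1",f_scale=.003).x
    print("jar",n,len(q),f.round(4),q[:,2].mean())
print([onz(s,339.1,233,.075).round(4),onz(t,372.6,218.5,.075).round(4)])
E
```

```text
jar s 154 [ 0.5564 -0.3581] 0.07422243985109231
jar t 193 [ 0.5563 -0.3578] 0.07322256616051491
[array([ 0.5563, -0.3595,  0.075 ]), array([ 0.5498, -0.3576,  0.075 ])]
```

View pics/c2.png

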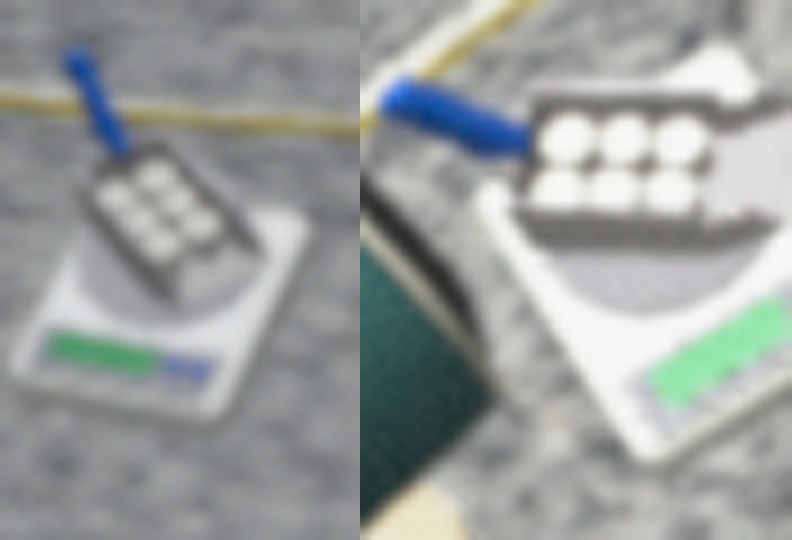

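```bash
python3 - <<'E'
from fit import *
A=lambda x,y:(237+(x+.5)/9-.5,108+(y+.5)/9-.5)
B=lambda x,y:(149+(x-360+.5)/9-.5,188+(y+.5)/9-.5)
sp=[(157,177),(180,200),(203,222),(115,197),(138,220),(162,243)]
tp=[(567,138),(625,138),(682,140),(558,190),(614,190),(671,190)]
def pts(p):
    x,y,z,yaw,ox,a,b=p
    Rz=R.from_euler('z',yaw).as_matrix();o=[]
    loc=[(ox+(i-1)*a,j*b,.025) for j in(.5,-.5) for i in range(3)]
    loc=[np.array(l) for l in loc]
    return Rz,np.array([x,y,z]),loc
def res(p,full=False):
    Rz,T0,loc=pts(p);r=[]
    for l,u,v in zip(loc,sp,tp):
        r+=list(proj(s,T0+Rz@l)-A(*u));r+=list(proj(t,T0+Rz@l)-B(*v))
    g=T0+Rz@np.array([-.081,0,.087]);g2=T0+Rz@np.array([-.040,0,.040])
    r+=list(proj(s,g)-A(76,57));r+=list(proj(t,g)-B(397,97))
    r+=list(proj(s,g2)-A(118,148));
    for l,u in(((.078,-.03,.030),(175,298)),((.078,.03,.030),(263,250))): r+=list(proj(s,T0+Rz@np.array(l))-A(*u))
    return np.array(r)
f=least_squares(res,[.4,.368,.045,-1.35,0,.024,.024],loss="soft_l1")
print(f.x.round(4),np.degrees(f.x[3]),f.cost);print(f.fun.round(1) if 0 else res(f.x).reshape(-1,2).round(1).tolist())
print(np.sqrt(np.diag(np.linalg.inv(f.jac.T@f.jac))).round(4))
E
```

```text
[ 3.9960e-01  3.6830e-01  5.0400e-02 -1.3243e+00  1.0000e-04  2.4400e-02
  2.5600e-02] -75.87656583938703 3.0897655645285944
[[-0.2, -0.2], [0.2, -0.2], [-0.3, -0.1], [0.0, 0.0], [-0.4, 0.2], [0.0, -0.0], [0.2, -0.3], [0.0, 0.0], [0.1, -0.1], [0.1, 0.2], [-0.2, 0.0], [0.1, 0.4], [-0.7, -0.7], [-1.2, -0.7], [0.0, 0.3], [0.8, 0.8], [1.2, 0.9]]
[0.0019 0.0058 0.0049 0.0338 0.0044 0.0017 0.0028]
```

```bash
cat > plan.py <<'E'
from h import *
SC=np.array([.400,.369,.045]);SY=-1.324;JAR=np.array([.5564,-.358,0]);MAT=np.array([.574,.178,.003])
G=np.array([-.068,0,.072]);LIP=np.array([.078,0,.027])
def tool(o,yaw,th,phi,flip,g=G):
    """TCP pose for scoop origin o, yaw, tilt th (forward), grasp lean phi"""
    S=R.from_euler('z',yaw)*R.from_euler('y',th)
    zt=np.array([np.sin(phi),0,-np.cos(phi)]);yt=np.array([0,1.,0])*flip;xt=np.cross(yt,zt)
    M=S*R.from_matrix(np.c_[xt,yt,zt])
    gp=o+S.apply(g)
    return gp+.019*M.apply([0,0,1]),M.as_rotvec()
def by_lip(l,yaw,th): 
    return l-(R.from_euler('z',yaw)*R.from_euler('y',th)).apply(LIP)
def fd(p): # distance from fridge (positive = clear)
    p=np.asarray(p)
    return max(-(p[0]-.57)*.885+(p[1]+.1)*.465, -(p[0]-.57)*.857-(p[1]+.1)*.515)
def clear(p,rv):
    M=R.from_rotvec(rv);g=p-.019*M.apply([0,0,1])
    d=[fd(g+M.apply([a,b,-c])) for a in(-.0375,.0375) for b in(-.094,.094) for c in(.045,.2)]
    d.append(fd(g+M.apply([0,0,-.25]))-.06)
    return min(d)
E
python3 - <<'E'
from plan import *
from cell import *
ik=inverse_kinematics
for phid in(0,20,40):
  phi=np.radians(phid)
  for fl in(1,-1):
    q=ik(*tool(SC,SY,0,phi,fl)); q2=ik(*tool(SC+[0,0,.15],SY,0,phi,fl))
    print("PICK",phid,fl,None if q is None else np.round(q,2),q2 is not None)
    if q is None: continue
    for yd in range(-180,180,15):
      y=np.radians(yd);d=np.array([np.cos(y),np.sin(y),0]);ok=[];cl=[]
      for th in(0,30,60,80,100):
        p=tool(by_lip(JAR-.025*d+[0,0,.1 if th>30 else .16],y,np.radians(th)),y,np.radians(th),phi,fl)
        qq=ik(*p);ok.append(qq);cl.append(clear(*p))
      n=sum(o is not None for o in ok)
      if n>=4 and min(cl)>.0: print("  pour",yd,n,np.round(cl,2),[np.round(o,1).tolist() for o in ok if o is not None][::3])
    for yd in range(-120,31,30):
      p=tool(MAT,np.radians(yd),0,phi,fl);p2=tool(MAT+[0,0,.12],np.radians(yd),0,phi,fl)
      if ik(*p) is not None and ik(*p2) is not None: print("  mat",yd,round(clear(*p),3),np.round(ik(*p),1).tolist())
E
```

```text
PICK 0 1 [ 0.81  0.21  1.94 -0.    0.99  0.56] True
  pour -60 4 [0.05 0.05 0.05 0.05 0.05] [[-0.5, 0.0, 2.0, -0.0, 1.1, -1.0], [-0.7, 1.0, 1.0, 0.5, 2.5, -1.1]]
  pour 120 4 [0.05 0.05 0.05 0.05 0.05] [[-0.7, 0.6, 1.3, -0.0, 1.3, 1.9], [-0.2, 0.4, 2.4, 4.0, 1.5, -1.8]]
  pour 135 5 [0.   0.02 0.04 0.06 0.07] [[-0.6, 0.6, 1.3, -0.0, 1.3, 1.7], [-0.5, 0.1, 2.5, 3.6, 0.8, -1.8]]
  mat -120 0.028 [0.3, 0.4, 1.8, -0.0, 1.0, 0.9]
  mat -90 0.057 [0.4, 0.3, 1.9, -0.0, 0.9, 0.4]
  mat -60 0.101 [0.4, 0.3, 1.9, -0.0, 0.9, -0.2]
  mat -30 0.134 [0.3, 0.2, 2.0, -0.0, 0.9, -0.7]
  mat 0 0.109 [0.3, 0.2, 2.1, -0.0, 0.9, -1.3]
  mat 30 0.063 [0.2, 0.2, 2.1, -0.0, 0.9, -1.9]
PICK 0 -1 None False
PICK 20 1 [ 0.95  0.35  1.8  -0.28  1.23  0.83] True
  pour -60 5 [0.05 0.05 0.05 0.05 0.05] [[-0.3, -0.2, 2.2, -0.3, 0.9, -0.7], [-0.7, 0.8, 1.1, 0.3, 2.2, -1.2]]
  mat -120 0.025 [0.4, 0.6, 1.6, -0.2, 1.3, 1.0]
  mat -90 0.065 [0.5, 0.4, 1.8, -0.3, 1.1, 0.7]
  mat -60 0.116 [0.6, 0.3, 2.0, -0.4, 0.9, 0.3]
  mat -30 0.17 [0.5, 0.2, 2.2, -0.5, 0.7, -0.2]
  mat 0 0.125 [0.4, 0.0, 2.3, -0.3, 0.5, -1.0]
  mat
[... 580 characters left out ...]
 0.05 0.05 0.05] [[-0.2, -0.2, 2.3, -0.9, 0.7, -0.1], [-0.7, 0.6, 1.2, 0.2, 1.9, -1.2]]
  mat -120 0.023 [0.5, 0.7, 1.4, -0.3, 1.6, 1.1]
  mat -90 0.074 [0.6, 0.6, 1.6, -0.6, 1.4, 0.9]
  mat -60 0.133 [0.7, 0.4, 1.9, -0.8, 1.1, 0.7]
  mat -30 0.19 [0.7, 0.2, 2.3, -1.1, 0.8, 0.5]
PICK 40 -1 [ 1.05  0.53  1.67 -0.46  1.5  -2.17] True
  pour -60 4 [0.05 0.05 0.05 0.05 0.05] [[-0.5, -0.1, 1.9, -0.1, 1.1, 2.2], [-0.8, 0.9, 0.9, 0.3, 2.3, 2.0]]
  pour 120 4 [0.05 0.05 0.05 0.05 0.05] [[-0.8, 1.1, 0.6, 0.2, 2.2, -1.2], [-0.4, -0.0, 2.1, -0.7, 0.6, -0.5]]
  mat -120 0.023 [0.5, 0.7, 1.4, -0.3, 1.6, -2.0]
  mat -90 0.074 [0.6, 0.6, 1.6, -0.6, 1.4, -2.3]
  mat 30 0.083 [0.0, -0.0, 2.5, 1.5, 0.3, -0.3]
```

```bash
python3 - <<'E'
from plan import *
from cell import *
PHI=np.radians(20)
ik=inverse_kinematics
# feasibility of transit line
y=np.radians(-60);d=np.array([np.cos(y),np.sin(y),0])
o1=by_lip(JAR-.03*d+[0,0,.19],y,0);o0=SC+[0,0,.13];print("pour start origin",o1.round(3))
for a in np.linspace(0,1,9):
    p=tool(o0+(o1-o0)*a,SY+(y-SY)*a,0,PHI,1);q=ik(*p);print(round(a,2),None if q is None else np.round(q,2),round(clear(*p),3))
p,rv=tool(SC,SY,0,PHI,1);z=R.from_rotvec(rv).apply([0,0,1])
manip.set_gripper(.06)
manip.move_pose(p-.10*z,rv)
manip.move_linear(p,rate=.08)
st=manip.state();print(st["tool_pos"]-p,st["contact_force"],st["clock"])
c=cams.capture("side");cc=cams.capture("top")
f=lambda c,x,y,w,h:cv2.resize(c["image"][y:y+h,x:x+w],None,fx=6,fy=6,interpolation=cv2.INTER_CUBIC)
cv2.imwrite("pics/g.png",np.hstack([f(c,225,80,66,90),f(cc,140,165,66,90)]))
E
```

```text
pour start origin [ 0.502 -0.264  0.163]
0.0 [ 0.95  0.23  1.7  -0.27  1.45  0.77] 0.331
0.12 [ 0.86  0.12  1.83 -0.3   1.39  0.66] 0.286
0.25 [ 0.75  0.01  1.95 -0.32  1.34  0.54] 0.241
0.38 [ 0.62 -0.08  2.05 -0.35  1.29  0.38] 0.197
0.5 [ 0.46 -0.16  2.12 -0.37  1.23  0.2 ] 0.152
0.62 [ 0.27 -0.22  2.17 -0.38  1.17 -0.  ] 0.107
0.75 [ 0.07 -0.25  2.19 -0.37  1.09 -0.23] 0.063
0.88 [-0.13 -0.23  2.19 -0.34  1.01 -0.47] 0.018
1.0 [-0.32 -0.19  2.15 -0.29  0.93 -0.7 ] 0.047
[0.00030915 0.00058414 0.00065475] [ 0.07806877  0.54166755 -0.38350319] 2.9333
```

View pics/g.png

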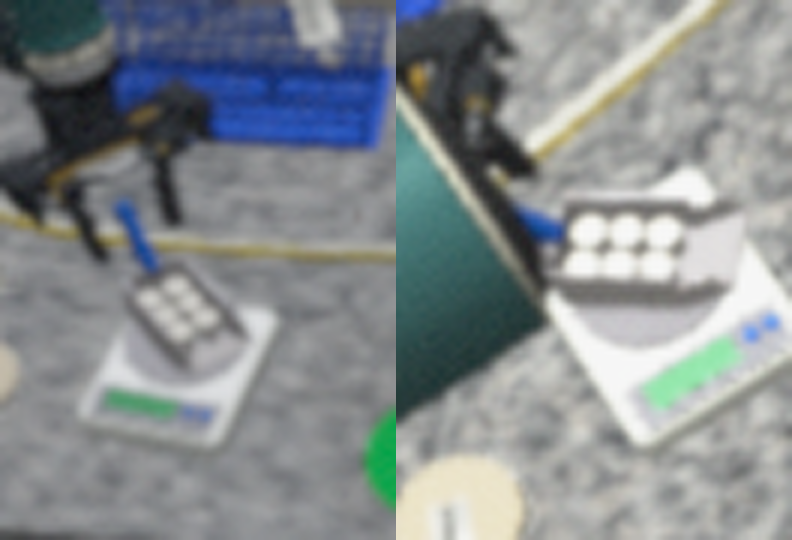

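The grip's blue tip (side crop ~125,205) sits centred between the fingertips (95,250) and (170,215), so I'll close and lift.

```bash
python3 - <<'E'
from plan import *
from cell import *
PHI=np.radians(20)
manip.set_gripper(.0,force=15);print(manip.state()["gripper_width"])
manip.set_gripper(.0,force=50);st=manip.state();print(st["gripper_width"],st["grasp_force"])
p,rv=tool(SC,SY,0,PHI,1)
manip.move_linear(p+[0,0,.03],rate=.05);manip.move_linear(p+[0,0,.13],rate=.1)
st=manip.state();print(st["gripper_width"],st["grasp_force"],st["contact_force"],st["moment"],st["clock"])
for n in("side","top"):
    pickle.dump(cams.capture(n),open(n+"1.pkl","wb"))
f=lambda n,x,y,w,h:cv2.resize(pickle.load(open(n+"1.pkl","rb"))["image"][y:y+h,x:x+w],None,fx=6,fy=6,interpolation=cv2.INTER_CUBIC)
cv2.imwrite("pics/l.png",np.hstack([f("side",225,70,66,90),f("top",130,165,66,90)]))
for v in(([.47,-.10,.175],-68),([.47,-.16,.165],-62),([.45,-.13,.165],-70),([.44,-.13,.165],-75),([.43,-.1,.165],-75)):
    q=tool(np.array(v[0]),np.radians(v[1]),0,PHI,1);i=inverse_kinematics(*q);print(v,i is not None and np.round(i,2),round(clear(*q),3))
E
```

```text
0.01367804837781633
0.013352947446656714 49.99505304323975
0.013571083032499825 49.99421512358822 [ 0.21751875 -0.67092897 -1.78678712] [ 0.42819156  0.15731603 -0.0404057 ] 5.9083
([0.47, -0.1, 0.175], -68) [ 0.1  -0.24  2.17 -0.37  1.14 -0.14] 0.064
([0.47, -0.16, 0.165], -62) [-0.07 -0.28  2.22 -0.34  1.04 -0.41] 0.047
([0.45, -0.13, 0.165], -70) [ 0.03 -0.27  2.21 -0.37  1.12 -0.17] 0.065
([0.44, -0.13, 0.165], -75) [ 0.04 -0.26  2.2  -0.38  1.15 -0.07] 0.065
([0.43, -0.1, 0.165], -75) [ 0.12 -0.27  2.21 -0.38  1.18  0.  ] 0.088
```

View pics/l.png

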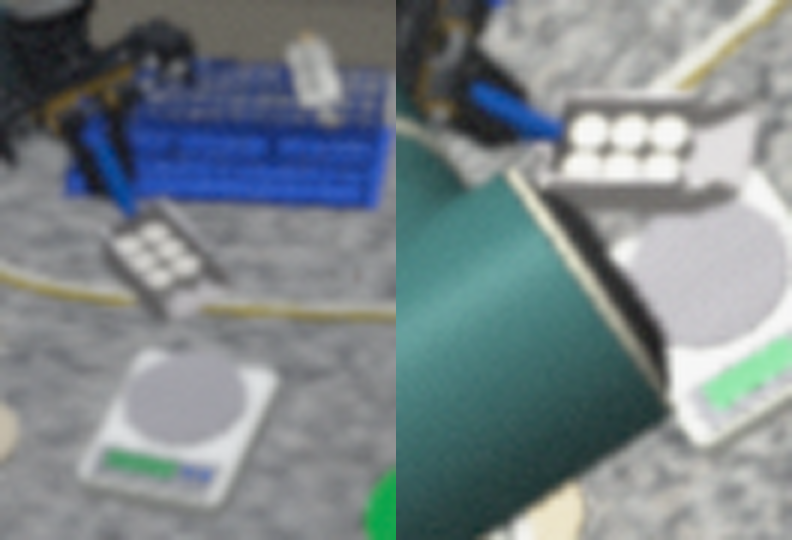

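The scoop is lifted level with all six pieces in place and the pan empty. Next: carry it to the jar, check the result, then pour.

```bash
cat >> plan.py <<'E'
PHI=np.radians(20);PY=np.radians(-60);PD=np.array([np.cos(PY),np.sin(PY),0])
LZ={0:.19,15:.16,30:.13,45:.11,60:.10,75:.10,90:.10,100:.10}
def pour(th,back=.03): return tool(by_lip(JAR-back*PD+[0,0,LZ[th]],PY,np.radians(th)),PY,np.radians(th),PHI,1)
E
python3 - <<'E'
from plan import *
from cell import *
p=tool(np.array([.45,-.13,.175]),np.radians(-70),0,PHI,1)
manip.move_linear(p[0],rate=.15,rot=p[1])
p=pour(0);manip.move_linear(p[0],rate=.12,rot=p[1])
for th in LZ:
    q=inverse_kinematics(*pour(th));print(th,q is not None and np.round(q,2),round(clear(*pour(th)),3))
st=manip.state();print(st["clock"],st["gripper_width"],st["contact_force"])
for n in("side","top"): pickle.dump(cams.capture(n),open(n+"2.pkl","wb"))
f=lambda n,x,y,w,h:cv2.resize(pickle.load(open(n+"2.pkl","rb"))["image"][y:y+h,x:x+w],None,fx=4,fy=4,interpolation=cv2.INTER_CUBIC)
cv2.imwrite("pics/p.png",np.hstack([f("side",285,140,100,125),f("top",300,130,100,125)]))
E
```

```text
0 [-0.32 -0.19  2.15 -0.29  0.93 -0.7 ] 0.047
15 [-0.45 -0.05  1.99 -0.05  1.14 -0.95] 0.047
30 [-0.55  0.12  1.81  0.08  1.36 -1.1 ] 0.048
45 [-0.63  0.32  1.61  0.17  1.61 -1.18] 0.049
60 [-0.69  0.53  1.39  0.24  1.87 -1.22] 0.049
75 [-0.72  0.75  1.17  0.31  2.14 -1.21] 0.05
90 [-0.75  0.96  0.94  0.42  2.4  -1.15] 0.051
100 [-0.76  1.11  0.8   0.53  2.56 -1.07] 0.052
10.875 0.013675913819712674 [-0.56672821 -0.07414115 -2.6612716 ]
```

View pics/p.png

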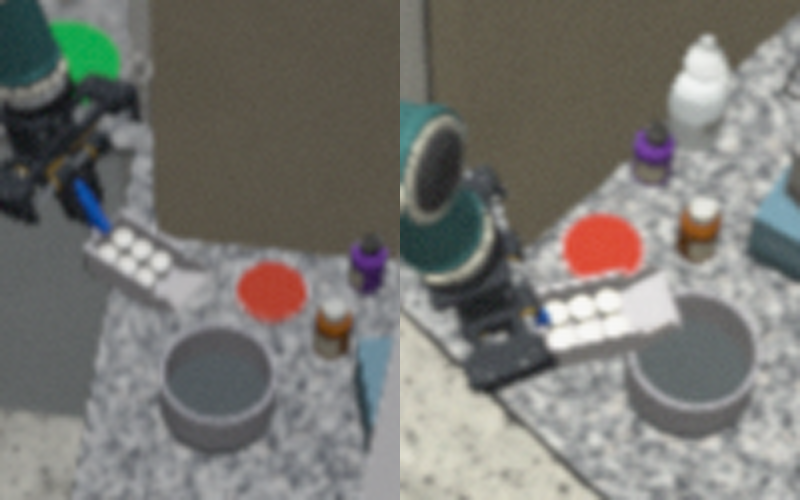

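```bash
python3 - <<'E'
from plan import *
from cell import *
s,t=[pickle.load(open(n+"2.pkl","rb")) for n in("side","top")]
print("lip",tri(s,(332.6,212.9),t,(368.3,204)),"exp",JAR-.03*PD+[0,0,.19])
for th in(15,30):
    p=pour(th);manip.move_linear(p[0],rate=.07,rot=p[1])
E
```

```text
lip (array([ 0.53782039, -0.33266644,  0.20036636]), np.float64(0.0012004734511243508)) exp [ 0.5414     -0.33201924  0.19      ]
```

```bash
python3 - <<'E'
from plan import *
from cell import *
for th in(45,60,75,90,100):
    p=pour(th);manip.move_linear(p[0],rate=.07,rot=p[1]);manip.dwell(.3)
manip.dwell(.5)
st=manip.state();print(st["clock"],st["gripper_width"],st["contact_force"])
for n in("side","top"): pickle.dump(cams.capture(n),open(n+"3.pkl","wb"))
f=lambda n,x,y,w,h:cv2.resize(pickle.load(open(n+"3.pkl","rb"))["image"][y:y+h,x:x+w],None,fx=4,fy=4,interpolation=cv2.INTER_CUBIC)
cv2.imwrite("pics/q.png",np.hstack([f("side",285,150,100,125),f("top",320,130,100,125)]))
E
```

```text
16.875 0.013554109729267903 [-0.45581514 -0.24359036 -1.20038694]
```

View pics/q.png

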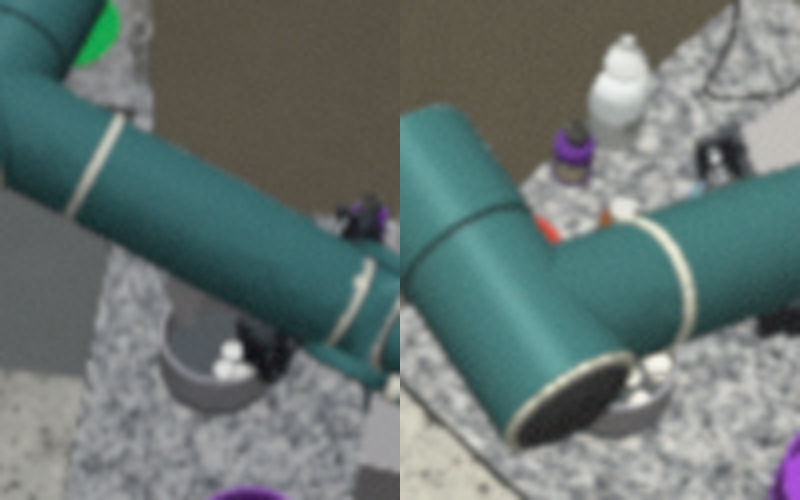

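White pieces are visible in the jar (side ~230,360; top ~650,370), though the arm hides part of it. I'll untilt and count.

```bash
python3 - <<'E'
from plan import *
from cell import *
for th in(90,75,60,45,30,15,0):
    p=pour(th);manip.move_linear(p[0]+[0,0,.01],rate=.12,rot=p[1])
p=tool(np.array([.45,-.13,.175]),np.radians(-70),0,PHI,1)
manip.move_linear(p[0],rate=.15,rot=p[1])
st=manip.state();print(st["clock"],st["gripper_width"],st["contact_force"])
for n in("side","top"): pickle.dump(cams.capture(n),open(n+"4.pkl","wb"))
f=lambda n,x,y,w,h:cv2.resize(pickle.load(open(n+"4.pkl","rb"))["image"][y:y+h,x:x+w],None,fx=4,fy=4,interpolation=cv2.INTER_CUBIC)
cv2.imwrite("pics/r.png",np.hstack([f("side",280,140,100,125),f("top",310,130,100,125)]))
for v in((MAT+[0,0,.15],-60),(MAT,-60),(MAT,-45),(MAT+[0,0,.15],-45)):
    q=tool(v[0],np.radians(v[1]),0,PHI,1);i=inverse_kinematics(*q);print(v,i is not None and np.round(i,2),round(clear(*q),3))
E
```

```text
21.0583 0.013440613537574184 [-0.15161258 -0.440248   -0.83739705]
(array([0.574, 0.178, 0.153]), -60) [ 0.56  0.14  1.85 -0.38  1.19  0.18] 0.116
(array([0.574, 0.178, 0.003]), -60) [ 0.56  0.3   1.96 -0.44  0.94  0.31] 0.116
(array([0.574, 0.178, 0.003]), -45) [ 0.55  0.23  2.06 -0.47  0.82  0.08] 0.144
(array([0.574, 0.178, 0.153]), -45) [ 0.55  0.05  1.95 -0.38  1.09 -0.07] 0.144
```

View pics/r.png

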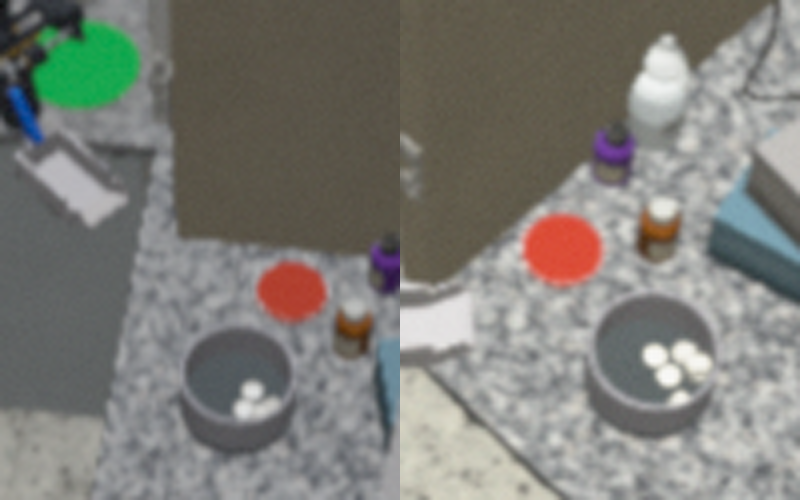

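The scoop is empty and the jar is upright. Five pieces show in the jar (top crop 655,355; 668,375; 685,352; 700,365; 680,398). I'll look for the sixth numerically, and place the scoop.

```bash
python3 - <<'E'
from plan import *
from cell import *
y=np.radians(-60)
for o,a,r in(([.44,.10,.175],-70,.15),([.574,.178,.12],-60,.15),([.574,.178,.02],-60,.08)):
    p=tool(np.array(o),np.radians(a),0,PHI,1);print(round(clear(*p),3));manip.move_linear(p[0],rate=r,rot=p[1])
manip.dwell(.4);f0=manip.state()["contact_force"];P=np.array(p[0])
for k in range(1,26):
    manip.move_linear(P-[0,0,.001*k],rate=.02);manip.dwell(.05)
    f=manip.state()["contact_force"]-f0
    if f[2]>1.0: break
print("contact after mm",k,f,"origin z",.02-.001*k,manip.state()["clock"])
for n in("side","top"): pickle.dump(cams.capture(n),open(n+"5.pkl","wb"))
# white blobs count in jar
t=pickle.load(open("top4.pkl","rb"));s=pickle.load(open("side4.pkl","rb"))
fz=lambda c,x,y,w,h:cv2.resize(c["image"][y:y+h,x:x+w],None,fx=10,fy=10,interpolation=cv2.INTER_CUBIC)
s5,t5=[pickle.load(open(n+"5.pkl","rb")) for n in("side","top")]
f5=lambda c,x,y:cv2.resize(c["image"][y:y+60,x:x+80],None,fx=5,fy=5,interpolation=cv2.INTER_CUBIC)
cv2.imwrite("pics/z.png",np.vstack([np.hstack([fz(s,320,219,40,30),fz(t,352,203,40,30)]),np.hstack([f5(s5,255,120),f5(t5,200,155)])]))
E
```

```text
0.18
0.116
0.116
contact after mm 4 [ 1.31395426 -0.04775898  1.53958279] origin z 0.016 27.025
```

View pics/z.png

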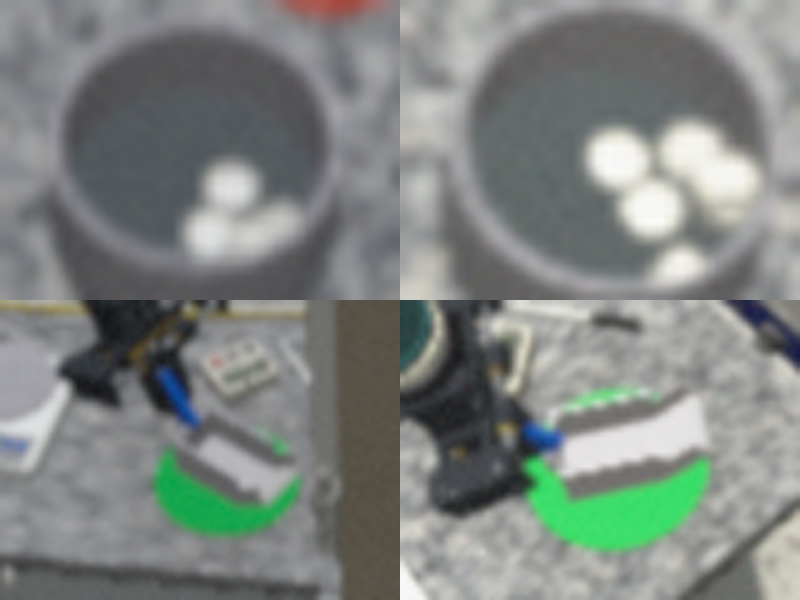

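```bash
python3 - <<'E'
from plan import *
from cell import *
y=np.radians(-60);P=np.array(tool(np.array([.574,.178,.016]),y,0,PHI,1)[0])
manip.dwell(.3);print(manip.state()["contact_force"])
for k in range(1,16):
    manip.move_linear(P-[0,0,.001*k],rate=.02);manip.dwell(.15)
    f=manip.state()["contact_force"];m=manip.state()["moment"];print(k,f.round(2),m.round(2))
    if f[2]>4: break
for n,pts in(("side",()),("top",())):
    c=pickle.load(open(n+"5.pkl","rb"))
# jar pieces heights
for n,(x0,x1,y0,y1) in(("side4",(330,358,230,247)),("top4",(368,392,212,234))):
    c=pickle.load(open(n+".pkl","rb"));q=[]
    for v in range(y0,y1):
        for u in range(x0,x1):
            b=c["image"][v,u].astype(int)
            if b.min()>185 and c["z_map"][v,u]>0:q.append(np.array(c["position"])+ray(c,u,v)*c["z_map"][v,u])
    q=np.array(q);r=np.hypot(*(q[:,:2]-JAR[:2]).T);print(n,len(q),"z",np.percentile(q[:,2],[5,25,50,75,95]).round(3),"rmax",r.max().round(3))
E
```

```text
[ 0.42040627  1.12663525 -0.63727248]
1 [ 0.49 -0.14 -1.25] [ 0.16  0.14 -0.01]
2 [ 0.45 -0.12 -1.06] [0.17 0.15 0.01]
3 [-0.29  0.43 -1.19] [ 0.23  0.11 -0.01]
4 [-0.24  0.44 -1.62] [0.16 0.16 0.02]
5 [ 0.39 -0.   -2.27] [0.19 0.18 0.05]
6 [-0.14 -0.14 -1.79] [0.21 0.17 0.  ]
7 [-0.48 -0.99 -1.16] [ 0.21  0.19 -0.04]
8 [-1.1   0.41 -2.28] [ 0.2   0.16 -0.01]
9 [ 0.12  0.39 -1.86] [0.19 0.16 0.03]
10 [-0.41 -0.91 -0.36] [0.24 0.19 0.  ]
11 [ 0.1   0.94 -1.06] [0.2  0.17 0.03]
12 [-0.48 -0.38 -0.29] [ 0.23  0.18 -0.01]
13 [ 0.67  0.6  -1.14] [0.18 0.05 0.08]
14 [-3.7   0.64  5.59] [-0.1   0.35 -0.11]
side4 39 z [0.022 0.029 0.033 0.038 0.054] rmax 0.055
top4 110 z [0.019 0.025 0.03  0.041 0.052] rmax 0.074
```

Firm contact came at nominal z≈2 mm, which is the mat surface. Releasing and retreating.

```bash
python3 - <<'E'
from plan import *
from cell import *
manip.set_gripper(.04);manip.dwell(.3)
st=manip.state();z=R.from_rotvec(st["tcp_rot"]).apply([0,0,1])
manip.move_linear(np.array(st["tool_pos"])-.10*z,rate=.08)
p=np.array(manip.state()["tool_pos"]);manip.move_linear(p+[-.03,.10,.08],rate=.15);manip.dwell(.5)
print(manip.state()["clock"],manip.state()["contact_force"])
for n in("side","top"):
    c=cams.capture(n);pickle.dump(c,open(n+"6.pkl","wb"))
    uv=[(u,v) for v in range(90,215) for u in range(170,330) if c["z_map"][v,u]>0]
    P=np.array([np.array(c["position"])+ray(c,u,v)*c["z_map"][v,u] for u,v in uv]);C=np.array([c["image"][v,u] for u,v in uv]).astype(int)
    near=np.hypot(*(P[:,:2]-MAT[:2]).T)<.085
    g=(C[:,1]>C[:,0]+40)&(C[:,1]>C[:,2]+40)
    al=near&~g&(P[:,2]>.0)
    sp=C.max(1)-C.min(1)
    fl=al&(C.min(1)>150)&(sp<40)   # bright floor
    body=near&(P[:,2]>.012)&(P[:,2]<.06)
    bl=(C[:,0]>C[:,2]+70)&(np.hypot(*(P[:,:2]-MAT[:2]).T)<.14)&(P[:,2]>.03)
    print(n,"body",body.sum(),P[body].mean(0).round(3),"zmax",P[body][:,2].max().round(3),"floor",fl.sum(),P[fl].mean(0).round(3))
    if bl.sum(): print(" grip",bl.sum(),P[bl].mean(0).round(3),"zmax",P[bl][:,2].max().round(3),"exp pt",(MAT+R.from_euler('z',-60,degrees=True).apply([-.06,0,.0625])).round(3))
    if fl.sum()>10:
        A=np.c_[P[fl][:,:2]-MAT[:2],np.ones(fl.sum())];print(" floor plane",np.linalg.lstsq(A,P[fl][:,2],rcond=None)[0].round(3))
E
```

```text
36.8083 [ 0.06762213 -0.09018095 -0.78554224]
side body 257 [0.578 0.171 0.032] zmax 0.06 floor 95 [0.591 0.163 0.019]
 grip 31 [0.544 0.225 0.076] zmax 0.098 exp pt [0.544 0.23  0.066]
 floor plane [-0.51  -0.464  0.021]
top body 414 [0.584 0.165 0.031] zmax 0.06 floor 341 [0.587 0.163 0.019]
 grip 58 [0.542 0.23  0.078] zmax 0.099 exp pt [0.544 0.23  0.066]
 floor plane [-0.052 -0.113  0.018]
```

```bash
python3 - <<'E'
from plan import *
for n in("side","top"):
    a,b=[pickle.load(open(n+k+".pkl","rb")) for k in("0","6")]
    d=cv2.absdiff(a["image"],b["image"]).max(2);m=cv2.morphologyEx((d>45).astype(np.uint8),cv2.MORPH_OPEN,np.ones((2,2)))
    nn,l,st,ce=cv2.connectedComponentsWithStats(m)
    for i in range(1,nn):
        u,v=ce[i].astype(int)
        if st[i,4]>=5:
            w=dep(b,u,v)
            if w[1]<.05 or w[2]<.1: print(n,st[i],w.round(3),b["image"][v,u])
    # volume of pieces in jar: white pixels with heights
t=pickle.load(open("top6.pkl","rb"));g=t["image"][208:236,362:396].min(2)
P=[dep(t,u,v,0) if t["z_map"][v,u]>0 and t["image"][v,u].min()>170 else None for v in range(208,236) for u in range(362,396)]
P=np.array([p for p in P if p is not None]);P=P[np.hypot(*(P[:,:2]-JAR[:2]).T)<.058]
hi=P[P[:,2]>.042];print(len(P),"hi",len(hi),hi.mean(0).round(3),hi.std(0).round(3));lo=P[P[:,2]<.036];print(len(lo))
E
```

```text
side [178  17   4   6  15] [ 0.255  2.423 -0.37 ] [49 58 76]
side [183  17  16   6  91] [ 0.344  2.363 -0.362] [52 64 83]
side [200  17   5   6  23] [ 0.433  2.318 -0.361] [55 64 81]
side [205  23   2   8  16] [ 0.451  2.31  -0.431] [56 66 88]
side [200  32   4   4  11] [ 0.405  2.329 -0.499] [58 66 83]
side [199  37   4   3  11] [ 0.385  2.32  -0.54 ] [56 61 74]
side [97 62  9  4 28] [-0.321  1.36   0.063] [116 116 116]
side [ 97  64  41  24 351] [-0.272  1.196  0.037] [178 181 177]
side [195  68  16  23 234] [0.253 1.001 0.004] [129 126 124]
side [153  83  11   6  39] [0.055 0.027 0.742] [46 45 23]
side [109  88  11   3  22] [-0.275  1.127  0.012] [72 73 67]
side [ 111   92   46   88 1064] [-0.229  0.716  0.003] [143 141 138]
side [246 115   7  13  39] [0.401 0.523 0.008] [119 133 135]
side [263 133   2   3   6] [0.441 0.36  0.043] [169 162 163]
side [250 135   7   7  21] [0.384 0.352 0.044] [169 163 163]
side [287 138  29  26 364] [0.585 0.19  0.007] [187 182 183]
side [200 176   6   6  19] [ 0.09  -0.02   0.282] [ 99 100  95]
side [190 184  12  21 109] [ 0.046 -0.08   0.277] [36 
[... 404 characters left out ...]
0.261 0.794 0.004] [142 144 145]
top [371 216  18  16 166] [ 0.568 -0.384  0.021] [208 217 217]
top [ 76 219   4   6  16] [0.234 0.713 0.077] [67 78 78]
top [221 293  10   5  38] [0.142 0.088 0.002] [226 227 229]
top [231 292   8   8  25] [ 0.083 -0.02   0.293] [122 117  79]
top [242 304  10  20  75] [ 0.037 -0.076  0.303] [139 143 132]
top [249 305   4   6  12] [ 0.126 -0.013 -0.002] [214 214 216]
top [253 318   2   5  10] [ 0.034 -0.093  0.262] [58 60 40]
top [245 326   3   8  21] [ 0.002 -0.083  0.266] [64 67 41]
top [197 338  12  14  47] [-0.08   0.017  0.29 ] [95 99 56]
top [217 349   7   4  22] [-0.065 -0.009  0.175] [130 145 139]
133 hi 34 [ 0.558 -0.399  0.052] [0.02  0.007 0.01 ]
89
```

The only changes on the right counter are inside the jar; nothing spilled. The raised area at about 50 mm means one piece lies on another, so all six are in the jar. Handing in.

```bash
python3 -c "
from cell import *
print(order.close_job())"
```

```text
the job is handed in; nothing more can be done
None
```

I handed the job in at about 37 s on the robot clock: the pieces are in the steel jar and the empty scoop stands released on the green mat, within about 10 mm of where I aimed it; I could see five pieces directly and inferred the sixth from a stack about 50 mm high and nothing spilled, and no verdict came back.

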